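# Find the thread hand of the button canister's cap and hold the cap off

## Robot

A 6-joint arm with a two-finger parallel gripper is mounted at the origin on the work surface. World frame = base frame: x ahead of the robot, y to its left, z up, the work surface at z = 0. Lengths are in m, angles in rad, forces in N, time in s.
With the tool pointing down it reaches from about 0.35 to 0.975 m from the base axis. Payload 4.9 kg.
Tool frame: the origin (TCP) lies between the finger pads, 19 mm behind the fingertips; this is the grasp point; z points along the fingers, y is the line along which they close (so a half turn about z gives the same grasp; the last joint's range is limited). The gripper opens to 85 mm and grips with 20 to 120 N. Pads are 22 mm wide; open, the fingers measure 114 mm over their backs; the gripper's body (76 mm by 85 mm) begins 54 mm behind the grasp point. The pads swing forward as they close: fully open they stand 13 mm farther back than shut.
Start: joints at [1.002, 0.053, 1.613, -0, 1.476, -0.119], TCP at [0.272, 0.563, 0.25] pointing down, gripper open.
Joint ranges: [-3.01, 3.01], [-1.01, 2.22], [0.06, 2.58], [-1.02, 4.17], [0.09, 2.62], [-3.14, 3.14]. Speed limits (rad/s): [2.57, 2.57, 3.14, 3.14, 3.14, 3.14].

## Interface

Orientations are given as a unit quaternion [w, x, y, z].
In Python, from plant import manip gives the robot as it stands.
- The arm moves only by the tool carry_out, never from a script. Its argument "moves" is a list of rows, each a list of 7 numbers: the opening, from 0 (shut) to 1 (fully open), then the shift along the tool's x, y, z normalised to -1 to 1, where 1 is 0.4 m, then the turn, a rotation vector about the tool's x, y, z normalised to -1 to 1, where 1 is 0.5 rad. In form: [[grip, dx, dy, dz, rx, ry, rz], ...]. A call has 1 to 8 rows; each row is the pose to reach, as a shift and turn from the pose commanded when the call began, along the tool's axes at that moment; what a row does not reach only later rows make up. A row lasts 1/12 s, in which the tool goes at most 41.7 mm and 7.16 degrees, less where a joint would pass 70% of its speed; a pose out of reach is approached as far as the arm can. A call with a number of a shift or a turn outside -1 to 1 is refused whole. A call with a gripper value outside its range is refused whole. The fingers move at their own pace and stop on an object; the grip force is fixed at half the most. Time passes only in rows, so rows that repeat a pose let the fingers close. It gives the time, the measured TCP pose, the force and the opening at its end, in the units of the state.
- manip.state(): the state, without advancing time (a new reading comes with each control period).
- manip.grab_frame(name): name is "scene" or "top" or "wrist"; returns the picture (384x512x3 uint8, red, green, blue); there is no depth.
- manip.camera_info(name): a dict with "intrinsics" (3x3 intrinsics, pixels), "distortion" ([k1, k2, p1, p2, k3] as OpenCV has them; the pictures are not rectified), "extrinsics" (4x4, takes a point from world to camera coordinates). Camera axes: x right, y down, z forward; pixel columns grow to the right and rows downward; lengths in m; the calibration is good to about 2 mm. A picture is of the moment at which its call begins: read the wrist's pose just before it. camera_info takes no time and is no camera call; for the wrist camera it gives the pose at the moment of the call.
- manip.job_done(): hands the job in, once; it reports no verdict.
The state is a dict: "time": time; "joint_pos": joint angles; "joint_vel": joint speeds; "joint_efforts": joint torques, N m; "tool_pos": TCP position; "tool_rot": TCP orientation; "contact_force": force on the tool from outside, world axes, zero at the start; "ft_torque": the same for the moment, N m; "gripper_width": opening from 0.0 (shut) to 1.0 (fully open).
Only numpy, scipy, OpenCV 4.12 (cv2) and the standard library are available. Lean on these libraries where they do the work, as an engineer would, in place of code of your own. Each camera call takes 0.05 s, during which the arm holds its last target. There are 200 camera calls.

## Task

The steel button canister in the twin stand on the stool has a screw cap, and nobody knows whether its thread is right-handed or left-handed: try turning it one way and, if it stops almost at once, the other. Turn the cap on its neck in the loosening direction until it comes free (about a sixth of a turn), lift it straight off and finish while still holding it in the gripper, level and at rest, a few centimetres clear above the canister's neck. Leave the hoop, the coaster and the magnifier dome where they are.

Things in the scene. Friction and masses are not known exactly. Their poses are not given: they have to be found in the camera images.
- canister: Fixed twin stand, foot 90 x 200 x 12 mm, on the stool top (60 mm above the work surface). It carries a steel canister 72 mm across, flat shoulder 70 mm above the origin, and, 100 mm off along its own +y, a closed white button jar (60 mm across, 110 mm high, grey clip-on lid) that is left alone. Origin under the canister's axis, on the stool top; z up. Nothing of it moves.
- neck_top (a point): Centre of the top of the canister's neck, 96 mm above the canister's origin. The neck is 34 mm across and rises 26 mm from the shoulder, inside the cap. Its coarse two-start thread is hidden by the cap; its hand differs from run to run.
- cap: Loose dark steel screw cap, about 120 g: round skirt 56 mm across, 36 mm high, flat top, with a raised grip bar on top 46 mm long (cap's x), 12 mm wide (y), 28 mm high. Origin at the centre of its underside, z up. Screwed on: origin 70 mm above the canister's origin, top of the bar 134 mm above it, bar along the canister's x axis within 0.08 rad.
- cap_rim (a point): The cap's origin again; how it turns: no climb. The wrong way it hits a hard stop about 0.2 rad from closed. The loosening way (counter-clockwise from above if right-handed, clockwise if left-handed) it runs freely to a stop at about 1.3 rad; from 0.85 rad to that stop it lifts straight off (1.05 to 1.1 is best). Before that it has only 3 mm of play upwards.
- cap_grip (a point): Point on the cap's axis 60 mm above its underside, 4 mm below the top of the grip bar; with the TCP here the fingertips clear the cap's flat top by about 5 mm. Axes as the cap's.
- hoop: Loose brass embroidery hoop lying flat, 84 mm outside, 72 mm inside, 9 mm high, with a small clasp block; bystander. Origin at the centre of its underside.
- coaster: Loose round red silicone coaster, 84 mm across, 6 mm thick; bystander. Origin at the centre of its underside.
- dome: Loose glass magnifier dome, 60 mm across, 29 mm high; bystander. Origin at the centre of its underside.
Mind the look-alikes: they are no part of the job. There is more than one size of the cap; the job needs the middle-sized.

How it is judged:
On the way:
1. the cap has been turned loose (over 0.6 rad from closed) while still down on its neck (angle between the x axis of cap and the x axis of canister, either way round above 0.6 rad and z of cap in the frame of canister between 0.065 and 0.078 m and horizontal distance between cap and canister below 0.008 m), for 0.05 s.
At the end, for the whole second after the job is handed in: The cap is held in the fingers (over 1 N), at rest (under 30 mm/s), level within 0.2 rad, its underside at least 20 mm above the top of the neck and its axis within 45 mm of the canister's axis, touching nothing of the canister (z of cap in the frame of canister above 0.116 m and horizontal distance between cap and canister below 0.045 m and angle between cap's own z axis and vertical below 0.2 rad and contact force between the fingers and cap above 1 N and contact force between cap and canister below 0.05 N and linear speed of cap below 0.03 m/s); the arm keeps its last pose, push and grip.
It fails at once if the hoop, coaster or dome is moved by more than 25 mm (distance of any of hoop, coaster, dome from where it was at the start of the episode above 0.025 m).
It also fails if it takes over 38 s, if anything falls off the work surface, if the arm or the gripper's body presses on something with over 40 N, if the wrist force passes 120 N, or if a joint passes its speed limit or range.

## Working session

There is one attempt and no reset: what is moved stays moved. The work goes in short steps, Python scripts to look and compute and a tool call to move; the robot and the scene stay as the last step left them, time stands still between calls to the robot, and variables do not carry over. Pictures are saved under pics/ and viewed, on a budget of 10 in all, crops included, one or two more only if the job needs it, and the job is handed in when it is done.

Besides the shell and the picture viewer there is one more tool, called after ">>>" in YAML: its name, and indented under it one key for each argument. carry_out: Moves the arm, as the interface text tells. Scaled input: -1 to 1 covers 0.4 m each way for a shift and 0.5 rad each way for a turn. Its arguments: {"type":"object","properties":{"moves":{"type":"array"}},"required":["moves"]}

```bash
mkdir -p pics; ls; python3 - <<'E'
from plant import manip
import cv2, numpy as np
for n in ("scene","top"):
    im=manip.grab_frame(n); c=manip.camera_info(n); np.set_printoptions(precision=3,suppress=True)
    print(n,c["intrinsics"],c["distortion"],c["extrinsics"])
    cv2.imwrite(f"pics/{n}0.png",cv2.resize(im[:,:,::-1],(768,576)))
print(manip.state())
E
```

```text
pics
scene [[379.773   0.    258.309]
 [  0.    379.773 193.917]
 [  0.      0.      1.   ]] [-0.119  0.     0.     0.     0.   ] [[ 0.737  0.675  0.006 -0.428]
 [ 0.535 -0.579 -0.615 -0.17 ]
 [-0.412  0.457 -0.788  1.126]
 [ 0.     0.     0.     1.   ]]
top [[490.489   0.    270.297]
 [  0.    490.489 187.325]
 [  0.      0.      1.   ]] [-0.13  0.    0.    0.    0.  ] [[ 0.005 -0.999 -0.034  0.063]
 [-0.996 -0.002 -0.084  0.522]
 [ 0.084  0.035 -0.996  1.238]
 [ 0.     0.     0.     1.   ]]
{'time': 0.1, 'joint_pos': array([ 1.002,  0.053,  1.614,  0.   ,  1.476, -0.119]), 'joint_vel': array([ 0.   , -0.001, -0.003, -0.   , -0.002,  0.   ]), 'joint_efforts': array([  0.001, -39.49 , -37.137,  -0.   ,   0.004,  -0.   ]), 'tool_pos': array([0.271, 0.562, 0.249]), 'tool_rot': array([-0.   ,  0.223,  0.975, -0.001]), 'contact_force': array([ 0.221, -0.454, -1.376]), 'ft_torque': array([ 0.008,  0.024, -0.054]), 'gripper_width': 1.0000946006655356}
```

View pics/top0.png

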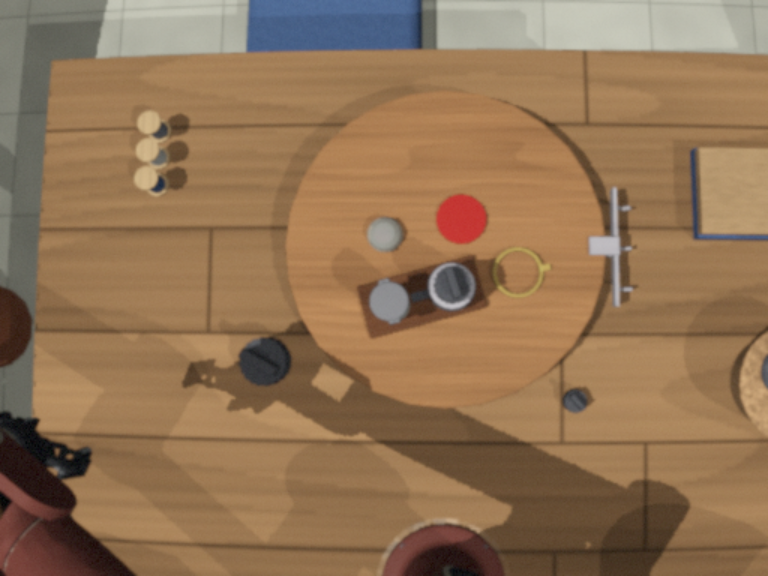

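View pics/scene0.png

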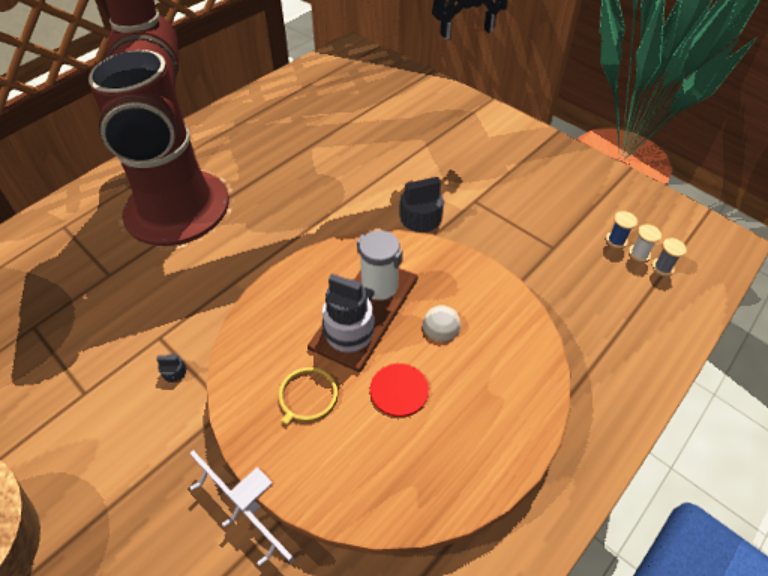

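Candidates for the cap in the top picture (768-wide): the large one on the table (265,361), the one on the canister (452,286) and the small one (575,400). The one on the canister is the job, and I'll check that in a crop.

```bash
cat > h.py <<'E'
from plant import manip
import cv2, numpy as np
np.set_printoptions(precision=4,suppress=True)
def ray(name,uv,z,info=None):
    c=info or manip.camera_info(name); E=np.array(c["extrinsics"]); K=np.array(c["intrinsics"])
    p=cv2.undistortPoints(np.float64(uv).reshape(-1,1,2),K,np.array(c["distortion"]))[:,0]
    d=np.c_[p,np.ones(len(p))]@E[:3,:3]; o=-E[:3,:3].T@E[:3,3]
    return o+d*((z-o[2])/d[:,2])[:,None]
def proj(name,P,info=None):
    c=info or manip.camera_info(name); E=np.array(c["extrinsics"])
    return cv2.projectPoints(np.float64(P),cv2.Rodrigues(E[:3,:3])[0],E[:3,3],np.array(c["intrinsics"]),np.array(c["distortion"]))[0][:,0]
E
python3 - <<'E'
from h import *
a=manip.grab_frame("top")[150:240,225:345]; b=manip.grab_frame("scene")[140:250,190:310]
a=cv2.resize(a,(600,450),interpolation=cv2.INTER_CUBIC)
cv2.imwrite("pics/crop.png",a[:,:,::-1])
print(ray("top",[[452/1.5,286/1.5]],.194), ray("top",[[390/1.5,300/1.5]],.17))
E
```

```text
[[ 0.5    -0.0094  0.194 ]] [[0.4804 0.0835 0.17  ]]
```

View pics/crop.png

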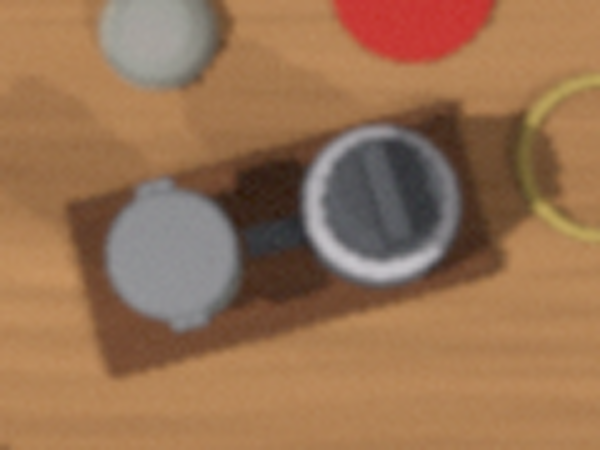

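The crop shows the middle cap on the canister: bar top from about (375,148) to (397,232), shoulder ring centred at (381,204), and the jar to the left at (172,253).

```bash
cat >> h.py <<'E'
from scipy.spatial.transform import Rotation as R
def rot(): return R.from_quat(np.roll(manip.state()["tool_rot"],-1))
def goto(P,yaw):
    """shift/turn (scaled) to TCP P, pointing down, tool y at world angle yaw"""
    s=manip.state(); r=rot(); c,q=np.cos(yaw),np.sin(yaw)
    g=R.from_matrix(np.array([[q,c,0],[-c,q,0],[0,0,-1]]))
    print("shift",r.inv().apply(P-s["tool_pos"])/.4,"turn",(r.inv()*g).as_rotvec()/.5, "yaw now",np.arctan2(*r.as_matrix()[1::-1,1]), s["tool_pos"])
E
python3 - <<'E'
from h import *
f=lambda l:[[225+x/5,150+y/5] for x,y in l]
print(ray("top",f([[381,204]]),.13)); b=ray("top",f([[376,148],[397,235]]),.194); print(b,b.mean(0)); d=b[0]-b[1]; print(np.arctan2(d[1],d[0]))
j=ray("top",f([[172,253]]),.17); print(j)
goto([.5,-.008,.30],1.81-np.pi)
goto([.5,-.008,.30],1.12)
E
```

```text
[[ 0.5047 -0.0109  0.13  ]]
[[ 0.5246 -0.0069  0.194 ]
 [ 0.4859 -0.0162  0.194 ]] [ 0.5053 -0.0115  0.194 ]
0.23601512154530285
[[0.479  0.0848 0.17  ]]Traceback (most recent call last):
  File "<stdin>", line 5, in <module>
  File "h.py", line 17, in goto
    g=R.from_matrix(np.array([[q,c,0],[-c,q,0],[0,0,-1]]))
  File "scipy/spatial/transform/_rotation.pyx", line 1143, in scipy.spatial.transform._rotation.Rotation.from_matrix
ValueError: Non-positive determinant (left-handed or null coordinate frame) in rotation matrix 0: [[-0.9715  0.2369  0.    ]
 [-0.2369 -0.9715  0.    ]
 [ 0.      0.     -1.    ]].
```

>>> carry_out:
  moves:
    - [1,-0.58,-0.52,-0.13,0,0,1]
    - [1,-0.58,-0.52,-0.13,0,0,1]
    - [1,-0.58,-0.52,-0.13,0,0,1]
    - [1,-0.58,-0.52,-0.13,0,0,1]
    - [1,-0.58,-0.52,-0.13,0,0,1]
    - [1,-0.58,-0.52,-0.13,0,0,1]
    - [1,-0.58,-0.52,-0.13,0,0,1]
    - [1,-0.58,-0.52,-0.13,0,0,1]

```text
time: 0.87
tool_pos: [0.3912, 0.2717, 0.3029]
tool_rot: [0.001, 0.458, 0.889, 0.0]
contact_force: [-0.4, -0.0, 0.3]
gripper_width: 1.001
```

```bash
sed -i 's/\[\[q,c,0\],\[-c,q,0\]/[[-q,c,0],[c,q,0]/' h.py; python3 - <<'E'
from h import *
goto([.505,-.011,.30],1.81-np.pi)
E
```

```text
shift [-0.7408 -0.1781  0.008 ] turn [ 0.0042 -0.0003  3.9006] yaw now 0.6187279805990176 [0.3912 0.2717 0.3029]
```

>>> carry_out:
  moves:
    - [0.6,-0.74,-0.18,0,0,0,1]
    - [0.6,-0.74,-0.18,0,0,0,1]
    - [0.6,-0.74,-0.18,0,0,0,1]
    - [0.6,-0.74,-0.18,0,0,0,1]
    - [0.6,-0.74,-0.18,0,0,0,1]
    - [0.6,-0.74,-0.18,0,0,0,1]
    - [0.6,-0.74,-0.18,0,0,0,1]
    - [0.6,-0.74,-0.18,0,0,0,1]

```text
time: 1.53
tool_pos: [0.5048, -0.0124, 0.3017]
tool_rot: [0.001, 0.665, 0.747, -0.001]
contact_force: [-0.4, 0.8, 0.4]
gripper_width: 0.604
```

>>> carry_out:
  moves:
    - [0.6,0,0,0,0,0,1]
    - [0.6,0,0,0,0,0,1]
    - [0.6,0,0,0,0,0,1]
    - [0.6,0,0,0,0,0,1]

```text
time: 1.87
tool_pos: [0.5037, -0.0078, 0.3017]
tool_rot: [-0.0, 0.829, 0.559, -0.0]
contact_force: [-1.1, -0.7, -0.3]
gripper_width: 0.596
```

>>> carry_out:
  moves:
    - [0.6,0,0,0,0,0,1]
    - [0.6,0,0,0,0,0,1]
    - [0.6,0,0,0,0,0,1]
    - [0.6,0,0,0,0,0,1]

```text
time: 2.2
tool_pos: [0.5037, -0.0074, 0.3018]
tool_rot: [-0.0, 0.942, 0.336, -0.0]
contact_force: [-0.1, -0.5, -0.4]
gripper_width: 0.602
```

>>> carry_out:
  moves:
    - [0.6,0,0,0,0,0,0.9]
    - [0.6,0,0,0,0,0,0.9]
    - [0.6,0,0,0,0,0,0.9]
    - [0.6,0,0,0,0,0,0.9]
    - [0.6,0,0,0,0,0,0.9]
    - [0.6,0,0,0,0,0,0.9]

```text
time: 2.7
tool_pos: [0.5037, -0.0076, 0.3019]
tool_rot: [-0.0, 0.993, 0.122, -0.0]
contact_force: [-0.2, 0.3, -0.8]
gripper_width: 0.605
```

```bash
python3 - <<'E'
from h import *
goto([.505,-.011,.30],1.81-np.pi); print(manip.state()["joint_pos"])
i=manip.camera_info("wrist"); im=manip.grab_frame("wrist")
cv2.imwrite("pics/w1.png",cv2.resize(im[:,:,::-1],(768,576)))
np.save("w1.npy",i["extrinsics"]); print(proj("wrist",[[.505,-.011,.194],[.505,-.011,.13]],i)*1.5)
E
```

```text
shift [0.0011 0.0091 0.0046] turn [-0.0006  0.0005  0.0103] yaw now -1.3264591599323337 [ 0.5037 -0.0076  0.3019]
[-0.163  -0.268   1.8238  0.0002  1.5862  1.1635]
[[386.6354 296.6379]
 [385.4124 266.4922]]
```

View pics/w1.png

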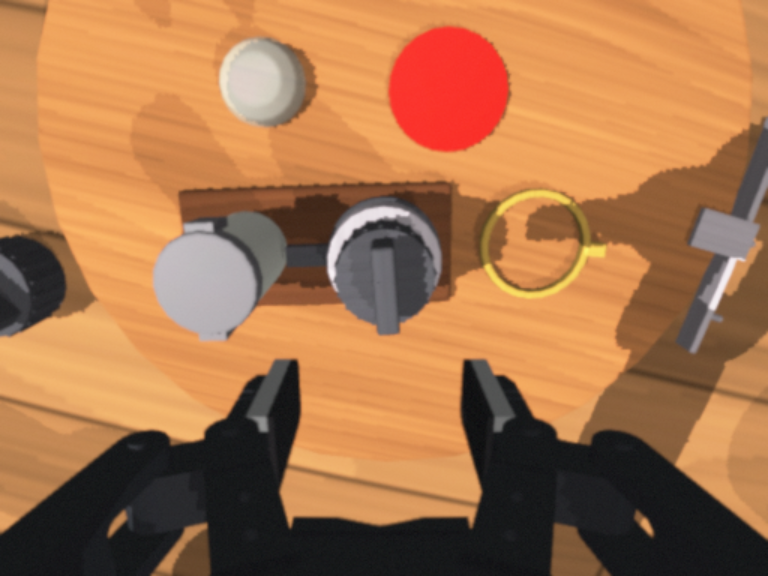

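The wrist view shows the middle cap on the canister. Its bar top runs from (383,243) to (388,333), tilted slightly against the tool.

```bash
python3 - <<'E'
from h import *
i=manip.camera_info("wrist")
b=ray("wrist",np.array([[383,243],[389,332.]])/1.5,.194,i); print(b,b.mean(0),np.linalg.norm(b[0]-b[1]))
d=b[0]-b[1]; a=np.arctan2(d[1],d[0]); print("bar yaw",a)
e=ray("wrist",np.array([[180,190],[452,183.]])/1.5,.072,i); d=e[0]-e[1]; print("stand x yaw",np.arctan2(d[1],d[0])-np.pi/2)
print(ray("wrist",np.array([[384.5,256]])/1.5,.13,i))
goto(np.r_[b.mean(0)[:2],.19],a-np.pi/2)
E
```

```text
[[ 0.5308 -0.0028  0.194 ]
 [ 0.4871 -0.0169  0.194 ]] [ 0.5089 -0.0098  0.194 ] 0.04592001161681743
bar yaw 0.3112825238099651
stand x yaw 0.2641947369135227
[[ 0.5114 -0.0089  0.13  ]]
shift [0.0113 0.0084 0.2797] turn [-0.0004  0.0003 -0.1344] yaw now -1.326724017035274 [ 0.5038 -0.0077  0.3019]
```

>>> carry_out:
  moves:
    - [0.6,0.006,0.0075,0.1,0,0,-0.1]
    - [0.6,0.006,0.0075,0.2,0,0,-0.1]
    - [0.6,0.006,0.0075,0.28,0,0,-0.1]
    - [0.6,0.006,0.0075,0.28,0,0,-0.1]
    - [0.6,0.006,0.0075,0.28,0,0,-0.1]

```text
time: 3.17
tool_pos: [0.5061, -0.0101, 0.1891]
tool_rot: [-0.001, 0.989, 0.146, -0.002]
contact_force: [-0.6, 0.4, 0.6]
gripper_width: 0.597
```

```bash
python3 - <<'E'
from h import *
im=manip.grab_frame("wrist"); goto([.507,-.01,.19],-1.28)
cv2.imwrite("pics/w2.png",im[:,:,::-1])
E
```

```text
shift [-0.0004 -0.0009  0.0029] turn [ 0.     -0.0006  0.0035] yaw now -1.2782695342576793 [ 0.5073 -0.0103  0.1912]
```

View pics/w2.png

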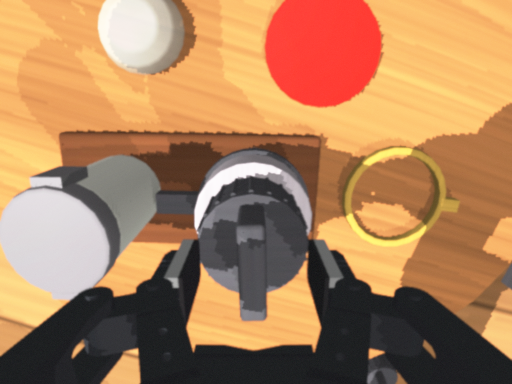

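The bar sits centred and aligned between the fingers: top (240–268, 210–320), fingers at 190 and 320. Closing.

>>> carry_out:
  moves:
    - [0,0,0,0,0,0,0]
    - [0,0,0,0,0,0,0]
    - [0,0,0,0,0,0,0]
    - [0,0,0,0,0,0,0]
    - [0,0,0,0,0,0,0]
    - [0,0,0,0,0,0,0]

```text
time: 3.72
tool_pos: [0.508, -0.0104, 0.192]
tool_rot: [0.0, 0.989, 0.145, 0.002]
contact_force: [-0.4, 1.3, 5.0]
gripper_width: 0.126
```

```bash
python3 - <<'E'
from h import *
s=manip.state(); print(s["contact_force"],s["ft_torque"],s["gripper_width"]); goto([.507,-.01,.19],-1.28)
E
```

```text
[-0.4468  1.2953  4.9928] [ 0.0381  0.0772 -0.0169] 0.1260302887169276
shift [-0.0021 -0.0016  0.005 ] turn [ 0.0023 -0.0059  0.0022] yaw now -1.278900507111424 [ 0.508  -0.0104  0.192 ]
```

>>> carry_out:
  moves:
    - [0,0,0,0,0,0,-0.15]
    - [0,0,0,0,0,0,-0.3]
    - [0,0,0,0,0,0,-0.45]
    - [0,0,0,0,0,0,-0.6]
    - [0,0,0,0,0,0,-0.6]

```text
time: 4.13
tool_pos: [0.5079, -0.0102, 0.192]
tool_rot: [0.0, 0.956, 0.293, 0.001]
contact_force: [-1.4, 1.6, 5.9]
gripper_width: 0.123
```

```bash
cat > s.py <<'E'
from h import *
s=manip.state(); print(s["contact_force"],s["ft_torque"],s["gripper_width"]); goto([.507,-.01,.19],-1.279)
E
python3 s.py
```

```text
[-1.3952  1.6386  5.9182] [0.1115 0.1935 0.1321] 0.12292880950319833
shift [-0.0016 -0.0016  0.005 ] turn [ 0.0021 -0.0053  0.6056] yaw now -0.976203935935608 [ 0.5079 -0.0102  0.192 ]
```

>>> carry_out:
  moves:
    - [0,0,0,0,0,0,-0.15]
    - [0,0,0,0,0,0,-0.3]
    - [0,0,0,0,0,0,-0.3]

```text
time: 4.38
tool_pos: [0.5078, -0.0102, 0.192]
tool_rot: [0.0, 0.932, 0.364, 0.001]
contact_force: [-0.0, 2.1, 6.4]
gripper_width: 0.127
```

```bash
python3 s.py; python3 - <<'E'
from h import *
cv2.imwrite("pics/w3.png",manip.grab_frame("wrist")[:,:,::-1])
E
```

```text
[-0.0006  2.0747  6.3761] [0.1851 0.189  0.1267] 0.12737882757954763
shift [-0.0013 -0.0018  0.005 ] turn [ 0.0022 -0.005   0.9055] yaw now -0.8262504625370197 [ 0.5078 -0.0102  0.192 ]
```

View pics/w3.png

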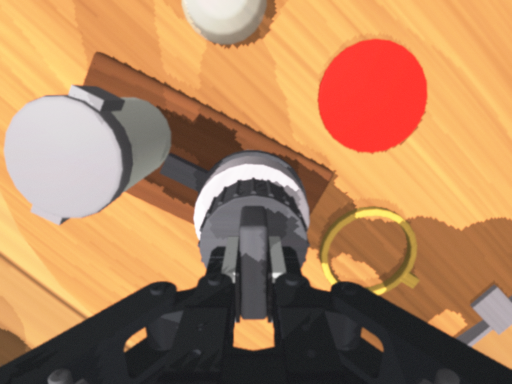

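The bar is still aligned with the fingers at (240–268, 205–318) and the stand has rotated in view, so the cap is turning freely counter-clockwise: right-handed. Continuing by about 0.6 rad.

>>> carry_out:
  moves:
    - [0,0,0,0,0,0,-0.2]
    - [0,0,0,0,0,0,-0.4]
    - [0,0,0,0,0,0,-0.6]
    - [0,0,0,0,0,0,-0.6]

```text
time: 4.77
tool_pos: [0.5078, -0.0102, 0.192]
tool_rot: [0.001, 0.866, 0.499, 0.001]
contact_force: [-0.5, 1.4, 5.9]
gripper_width: 0.124
```

>>> carry_out:
  moves:
    - [0,0,0,0,0,0,-0.2]
    - [0,0,0,0,0,0,-0.4]
    - [0,0,0,0,0,0,-0.6]
    - [0,0,0,0,0,0,-0.6]
    - [0,0,0,0,0,0,-0.6]

```text
time: 5.18
tool_pos: [0.5078, -0.01, 0.192]
tool_rot: [0.001, 0.783, 0.622, 0.001]
contact_force: [-1.7, 1.9, 7.2]
gripper_width: 0.125
```

```bash
python3 s.py; python3 - <<'E'
from h import *
cv2.imwrite("pics/w4.png",manip.grab_frame("wrist")[:,:,::-1])
E
```

```text
[-1.7477  1.8638  7.2418] [0.2993 0.1792 0.1323] 0.1247970244144009
shift [-0.0004 -0.0021  0.005 ] turn [ 0.0033 -0.0046  2.1015] yaw now -0.22822669527181833 [ 0.5078 -0.01    0.192 ]
```

View pics/w4.png

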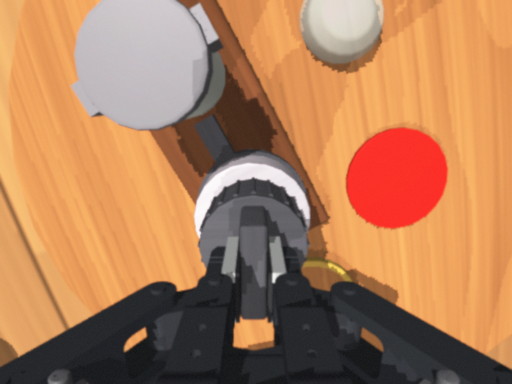

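The bar is still vertical between the fingers and the turn is 1.05 rad. Lifting a little and checking the force.

>>> carry_out:
  moves:
    - [0,0,0,-0.01,0,0,0]
    - [0,0,0,-0.02,0,0,0]
    - [0,0,0,-0.03,0,0,0]
    - [0,0,0,-0.03,0,0,0]

```text
time: 5.57
tool_pos: [0.507, -0.0104, 0.2026]
tool_rot: [0.0, 0.783, 0.622, 0.0]
contact_force: [-0.2, 1.3, -1.9]
gripper_width: 0.124
```

```bash
python3 s.py
```

```text
[-0.2254  1.2871 -1.8629] [ 0.1716 -0.0785  0.0068] 0.12389513440511402
shift [ 0.0009 -0.0003  0.0315] turn [ 0.0009 -0.0002  2.1   ] yaw now -0.22900227066506476 [ 0.507  -0.0104  0.2026]
```

Only about the cap's weight is felt (1.9 N), so it is free. Lifting to about 70 mm.

>>> carry_out:
  moves:
    - [0,0,0,-0.03,0,0,0]
    - [0,0,0,-0.06,0,0,0]
    - [0,0,0,-0.09,0,0,0]
    - [0,0,0,-0.12,0,0,0]
    - [0,0,0,-0.15,0,0,0]
    - [0,0,0,-0.15,0,0,0]
    - [0,0,0,-0.15,0,0,0]
    - [0,0,0,-0.15,0,0,0]

```text
time: 6.23
tool_pos: [0.5067, -0.0103, 0.2617]
tool_rot: [-0.0, 0.783, 0.622, -0.0]
contact_force: [0.1, -0.1, -1.4]
gripper_width: 0.124
```

```bash
python3 s.py; python3 - <<'E'
from h import *
im=manip.grab_frame("scene")[60:300,100:420]
cv2.imwrite("pics/s2.png",cv2.resize(im[:,:,::-1],(640,480)))
E
```

```text
[ 0.0769 -0.0813 -1.4027] [0.0393 0.0178 0.0055] 0.12387080031908637
shift [0.001  0.0007 0.1792] turn [-0.0012  0.001   2.0999] yaw now -0.22904329955669106 [ 0.5067 -0.0103  0.2617]
```

View pics/s2.png

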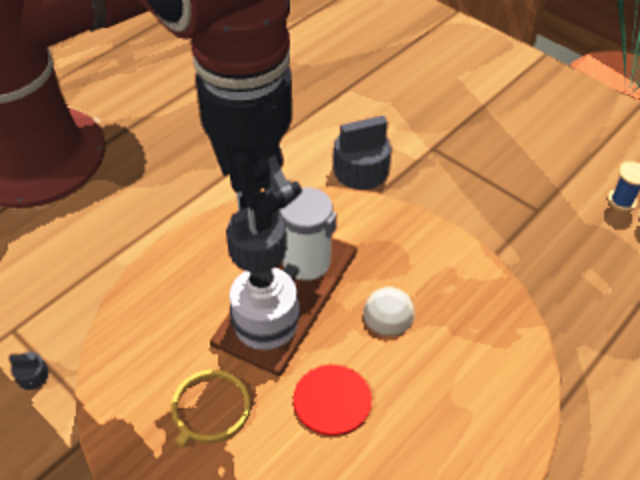

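The cap hangs level in the fingers at (258,240), the neck is bare at (262,285), and the hoop, coaster and dome look undisturbed. Handing in.

```bash
python3 -c "
from plant import manip
print(manip.job_done())"
```

```text
the job is handed in; nothing more can be done
None
```

I unscrewed the middle-sized cap and lifted it off. It is held in the gripper about 44 mm above the canister's neck, and I handed the job in. The interface gives no verdict.

- **Thread:** it is right-handed. The first try, counter-clockwise, turned freely. I turned the cap 1.05 rad while it sat on the neck, then raised it about 70 mm.
- **Last checks:** the gripper opening stayed at about 0.12 of its range, so the bar is still between the fingers. The load was about 1.4 N, close to the cap's weight, and the tool was level. The clock read 6.2 s of the 38 s at the last move.
- **Bystanders:** the final scene picture shows the cap clear of the bare neck and the hoop, coaster and dome apparently where they were. I judged that by eye and did not measure it.
- **Disagreement:** the top and wrist cameras put the cap's axis about 4 mm apart. I used a point in between. Sideways force stayed under about 3 N while turning, with about 5–7 N vertically, and nothing slipped.

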